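# Roll the sample carrier out from under the hood and weigh it

### The arm

A 6-joint arm with a two-finger parallel gripper is mounted at the origin on the work surface. World frame = base frame: x ahead of the robot, y to its left, z up, the work surface at z = 0. Lengths are in m, angles in degrees, forces in N, time in s.
With the tool pointing down it reaches from about 0.25 to 0.775 m from the base axis. Payload 4 kg.
Tool frame: the origin (TCP) lies midway between the tips of the shut fingers; the grasp point (between the pads) lies 19 mm behind it; x points along the fingers, y is the direction in which the jaws open and shut, and the axes are right-handed (so a half turn about x gives the same grasp; the last joint's range is limited). The gripper opens to 94 mm and grips with 3 to 60 N. Pads are 16 mm wide; open, the fingers measure 119 mm over their backs; the gripper's body (75 mm by 177 mm) begins 78 mm behind the grasp point.
Start: joints at [-81.366, 4.996, 78.535, -0, 96.463, -5.907], TCP at [0.138, -0.532, 0.174] pointing down, gripper open.
Joint ranges: [-177.83, 177.83], [-43.37, 116.18], [15.69, 146.23], [-61.86, 241.86], [9.47, 152.12], [-147.06, 147.06]. Speed limits (degrees/s): [159.86, 159.86, 180, 180, 180, 180].

### API

Orientations are given as [roll, pitch, yaw] about the fixed x, y, z axes, in that order (R = Rz(yaw) Ry(pitch) Rx(roll)).
In Python, from plant import env, grab_frame, camera_params, job, search_frame, trace gives the robot as it stands. The module is installed in compiled form; this text tells all that it offers.
- The arm moves only by the tool apply_moves, never from a script. Its argument "steps" is a list that holds one entry, the list of rows, each a list of 7 numbers: the closure, from -1 (fully open) to 1 (shut), so that 0 is half open, then the shift along the tool's x, y, z in m, then the turn, a rotation vector about the tool's x, y, z in degrees. In form: [[[fingers, dx, dy, dz, rx, ry, rz], ...]]. A call has 1 to 20 rows; each row is the pose to reach, as a shift and turn from the pose commanded when the call began, along the tool's axes at that moment; what a row does not reach only later rows make up. A row lasts 1/12 s, in which the tool goes at most 41.7 mm and 7.16 degrees, less where a joint would pass 70% of its speed; a pose out of reach is approached as far as the arm can. A call with a gripper value outside its range is refused whole. The fingers move at their own pace and stop on an object; "grip_force" is the grip in N (left out, the last holds). Time passes only in rows, so rows that repeat a pose let the fingers close. It gives the time, the measured TCP pose, the force and the opening at its end, in the units of the state.
- env.observe(): the state, without advancing time (a new reading comes with each control period).
- grab_frame(name): name is "scene" or "top" or "wrist"; returns (picture, depth): 480x640x3 uint8, red, green, blue; 480x640 float32, m along the optical axis (not along the pixel's ray), 0 where there is no reading.
- camera_params(name): a dict with "fx", "fy", "cx", "cy" (pixels), "camera_from_world" (4x4, takes a point from world to camera coordinates); the wrist camera has in their place "T_tool_cam" (4x4, takes a point from camera to tool coordinates, whose origin is the TCP and whose axes are the tool frame's). Camera axes: x right, y up, looking along -z (the intrinsics and any distortion apply to the point x, -y, -z); pixel columns grow to the right and rows downward; lengths in m; the calibration is good to about 2 mm. A picture is of the moment at which its call begins: read the wrist's pose just before it. camera_params takes no time and is no camera call.
- job.job_done(): hands the job in, once; it reports no verdict.
Trained networks look in the newest picture that a camera, given by its name, has taken for a name from the list of things; names that differ only in an ending like _2 or _b are one class to them, and where a whole thing is asked for, a point or a joint stands for the part that bears it (a point fixed in the world has none). Each returns a list of dicts, best first, with "score" (0 to 1); they miss things now and then, are a little off and sometimes report something else, mostly with a low value. They report only what shows in the picture. A call takes as long as a camera call. They do not tell look-alikes from the thing itself.
- search_frame(camera, target): "at" ([x, y, z] in m, in the coordinates of the camera as it stood for that picture, good to about 4 mm: the middle of the surface that is visible of it).
- trace(camera, target): "region" (480x640 bool, what is visible of it).
The state is a dict: "time": time; "qpos": joint angles; "dq": joint speeds; "joint_efforts": joint torques, N m; "tool_pos": TCP position; "ee_rot": TCP orientation; "force": force on the tool from outside, world axes, zero at the start; "moment": the same for the moment, N m; "finger_gap": finger opening in m.
Only numpy, scipy, OpenCV 4.12 (cv2) and the standard library are available. Lean on these libraries where they do the work, as an engineer would, in place of code of your own. Each camera call takes 0.05 s, during which the arm holds its last target. There are 200 camera calls.

### The job

Roll the blue sample carrier along the free rollers, out from under the clear hood, until it rests against the red end stop; do not lift it off the rollers before that. Then lift it off and set it down gently, upright, in the middle of the steel pan of the bench scale, and let go. Keep it under control all the way (no shoving it to run on alone, no dropping), do not knock the hood, and leave the other things where they stand.

Things in the scene. Friction and masses are not known exactly. Their poses are not given: they have to be found in the camera images.
- carrier: The sample carrier: closed blue box with a white lid, 90 (x) x 140 (y) x 70 (z) mm, 0.4 to 0.8 kg, with a yellow bar handle on top. Origin: centre of its underside. At the start its axes point as the track's, give or take the side play (9 mm each side); it is symmetric end to end.
- carrier_handle (a point): Centre of the carrier's yellow handle bar, 108 mm above the carrier's underside, axes as the carrier. The bar runs along the carrier's x, 72 mm long, 18 mm thick (y) and 18 mm high, on 8 mm posts 32 mm either side of the centre, with 29 mm free between lid and bar. Grasp it across its thickness, fingers closing along the carrier's y.
- track: Level roller track fixed to the bench, 520 mm long (y), 132 mm wide (x). Origin: centre of its footprint. The carrier travels along the track's -y to the stop; +x is away from the robot. Twelve free rollers, 24 mm in diameter, 40 mm apart, tops 60 mm above the bench; under 1 N moves the carrier. Side rails with inner faces 108 mm apart, tops 20 mm above the rollers.
- end_stop (a point): Middle of the red end stop's face at the height of the roller tops, axes as the track. The rigid stop is 20 mm thick, its top 45 mm above the rollers. A carrier against it has its origin 70 mm from here along the track's +y; the distance to roll is 215 to 315 mm. Nothing is above the carrier once there.
- hood: Clear splash hood fixed to the track, same origin and axes. Flat sheet, underside 283 mm above the bench, top 293 mm, y = -30 to +290, x = -28 (near edge) to +100 mm; posts at x = +94. The carrier starts under it, handle centre 28 mm inside the near edge: a gripper pointing down does not fit; reach in from the track's -x side, fingers sloping forward and down about 40 degrees from vertical.
- pan (a point): Centre of the top of the scale's steel pan, 62 mm above the bench, axes as the scale. The pan is rigid and flat, 200 (x) x 220 (y) mm, with no rim.
- scale: Bench scale fixed to the bench, 210 x 220 mm, with a white display head behind the pan (+x side of the scale, 108 to 168 mm from the centre, 160 mm wide, top 67 mm above the bench). Origin: under the middle of the pan, at bench height.
- beaker: Bystander to be left alone: clear glass beaker, 60 mm across, 70 mm tall. Origin: centre of its underside.
- amber_jar: Bystander to be left alone: brown glass jar, 56 mm across, 65 mm tall. Origin: centre of its underside.
- reagent: Bystander to be left alone: brown reagent bottle, 72 mm across, 170 mm tall. Origin: centre of its underside.
- wash_bottle: Bystander to be left alone: white bottle with red cap, 68 mm across, 160 mm tall. Origin: centre of its underside.
- spindle_case: Bystander to be left alone: flat black case, 70 x 130 x 45 mm. Origin: centre of its underside.
- glove_carton: Bystander to be left alone: cardboard carton, 200 x 100 x 75 mm. Origin: centre of its underside.
- clamp_spanner: Bystander to be left alone: steel spanner lying flat, 170 mm long. Origin: centre of its underside.
There are look-alikes about, which are no part of the job. Several things have the shape of the carrier; the one meant has the colours described above.

How it is judged (in metres and radians):
On the way:
1. the carrier is against the end stop (within 8 mm), on the rollers (y of carrier in the frame of end_stop between 0.062 and 0.078 m and x of carrier in the frame of end_stop between -0.02 and 0.02 m and z of carrier in the frame of end_stop between -0.006 and 0.006 m), for 0.2 s.
At the end, for the whole second after the job is handed in: The carrier stands upright (within about 3 degrees), at rest and released, flat on the scale's pan, its middle within 40 mm of the pan's middle (any heading) (horizontal distance between carrier and pan below 0.04 m and z of carrier in the frame of pan between -0.004 and 0.004 m and angle between carrier's own z axis and vertical below 0.06 rad and linear speed of carrier below 0.02 m/s and angular speed of carrier below 0.1 rad/s); the robot touches nothing.
It fails at once if the carrier is lifted more than 15 mm off the rollers while it is over 40 mm short of the end stop (y of carrier in the frame of track between -0.115 and 0.3 m and x of carrier in the frame of track between -0.08 and 0.08 m and z of carrier in the frame of track above 0.075 m).
It fails at once if the carrier, out of the fingers' touch, runs or falls faster than 0.5 m/s (shoved or dropped) (contact force between carrier and the fingers below 0.05 N and linear speed of carrier above 0.5 m/s).
It fails at once if the arm or the carrier knocks the hood with more than 15 N (contact force between any of the arm, the fingers, carrier and hood above 15 N).
It fails at once if a bystander is moved by more than 30 mm (distance of any of beaker, amber_jar, reagent, wash_bottle, spindle_case, glove_carton, clamp_spanner from where it was at the start of the episode above 0.03 m).
It also fails if it takes over 54 s, if anything falls off the work surface, if the arm or the gripper's body presses on something with over 40 N, if the wrist force passes 120 N, or if a joint passes its speed limit or range.

## Working session

There is one attempt and no reset: what is moved stays moved. The work goes in short steps, Python scripts to look and compute and a tool call to move; the robot and the scene stay as the last step left them, time stands still between calls to the robot, and variables do not carry over. Pictures are saved under pics/ and viewed, on a budget of 10 in all, crops included, one or two more only if the job needs it, and the job is handed in when it is done.

Besides the shell and the picture viewer there is one more tool, called as a command line: name --argument value ..., lists and objects as JSON in quotes. apply_moves: Moves the arm, as the interface text tells. Its arguments: {"type":"object","properties":{"steps":{"type":"array","items":{"type":"array","items":{"type":"array","items":{"type":"number"}}}},"grip_force":{"type":"number"}},"required":["steps"]}

```bash
mkdir -p pics; ls; cat > h.py <<'E'
import numpy as np, cv2
from plant import env, grab_frame, camera_params, job, search_frame, trace
from scipy.spatial.transform import Rotation as R
def c2w(cam):
    p=camera_params(cam)
    if cam!='wrist': return np.linalg.inv(np.array(p['camera_from_world']))
    s=env.observe(); T=np.eye(4); T[:3,:3]=R.from_euler('xyz',s['ee_rot'],degrees=True).as_matrix(); T[:3,3]=s['tool_pos']
    return T@np.array(p['T_tool_cam'])
def cloud(cam,d,T):
    p=camera_params(cam); v,u=np.mgrid[:480,:640]
    P=np.stack([(u-p['cx'])/p['fx']*d,-(v-p['cy'])/p['fy']*d,-d],-1)
    return P@T[:3,:3].T+T[:3,3]
def save(n,im): cv2.imwrite('pics/'+n,im[...,::-1])
E
python3 - <<'E'
from h import *
print(env.observe()); p=camera_params('top'); print(p); print(camera_params('wrist'))
a=[]
for c in('scene','top'):
    im,d=grab_frame(c); T=c2w(c); np.savez(c+'.npz',im=im,d=d,T=T); save(c+'.png',im)
    for t in('carrier','carrier_handle','track','end_stop','hood','pan','scale'):
        for r in search_frame(c,t)[:4]:
            print(c,t,round(r['score'],2),np.round(T[:3,:3]@r['at']+T[:3,3],3))
E
```

```text
pics
{'time': 0.0, 'qpos': array([-8.13670234e+01,  5.03906896e+00,  7.86255544e+01, -8.67065227e-04,
        9.64644454e+01, -5.90775598e+00]), 'dq': array([-0.00160725, -0.02301983,  0.06000529, -0.03358335, -0.03865016,
       -0.08921591]), 'joint_efforts': array([ 4.65794637e-04, -3.40184855e+01, -3.02423787e+01,  7.18507846e-02,
        3.29691439e-02, -1.60454770e-04]), 'tool_pos': array([ 0.13797566, -0.53175099,  0.1728975 ]), 'ee_rot': array([-95.5252073 ,  89.87092833,  99.01542866]), 'force': array([-0.65474394,  0.90880536, -0.20819829]), 'moment': array([ 0.00673203, -0.01577966,  0.03586749]), 'finger_gap': 0.09409449403896124}
{'fx': 507.9753848097328, 'fy': 507.9753848097328, 'cx': 315.06250274831666, 'cy': 250.50780886555208, 'camera_from_world': array([[-0.06046308, -0.99816957, -0.00131437, -0.10859441],
       [ 0.97541824, -0.05936438,  0.21221483, -0.57110557],
       [-0.21190441,  0.0115491 ,  0.97722215, -1.29753938],
       [ 0.        ,  0.        ,  0.        ,  1.        ]])}
{'fx': 363.69890631105375, 'fy': 363.69890631105375, 'cx': 322.70822307761955, 
[... 468 characters left out ...]
rrier 0.59 [ 0.465 -0.611  0.076]
scene carrier_handle 0.96 [0.815 0.226 0.063]
scene carrier_handle 0.66 [0.589 0.234 0.122]
scene carrier_handle 0.3 [ 0.746 -0.293  0.094]
scene track 0.82 [0.622 0.149 0.083]
scene end_stop 0.95 [0.616 0.152 0.079]
scene hood 0.87 [0.661 0.261 0.289]
scene hood 0.3 [ 0.521 -0.345  0.06 ]
scene pan 0.67 [ 0.522 -0.344  0.057]
scene scale 0.62 [ 0.514 -0.339  0.059]
top carrier 0.77 [0.556 0.253 0.127]
top carrier 0.7 [0.799 0.255 0.074]
top carrier_handle 0.79 [0.801 0.252 0.071]
top track 0.71 [0.594 0.227 0.288]
top end_stop 0.96 [0.599 0.223 0.286]
top hood 0.58 [0.623 0.28  0.29 ]
top pan 0.85 [ 0.48  -0.322  0.066]
top scale 0.59 [ 0.482 -0.321  0.06 ]
```

View pics/scene.png

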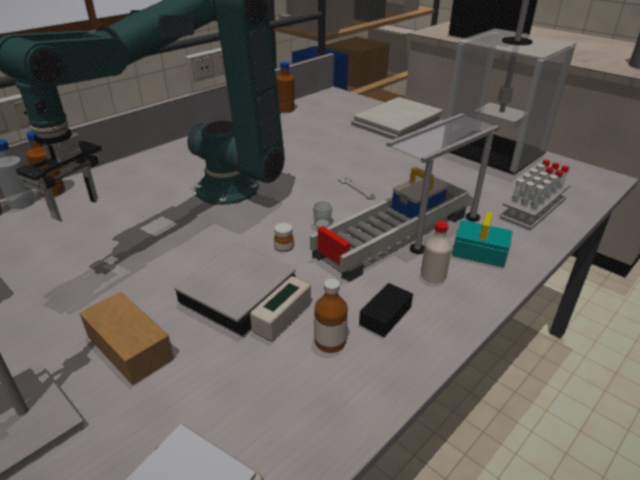

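View pics/top.png

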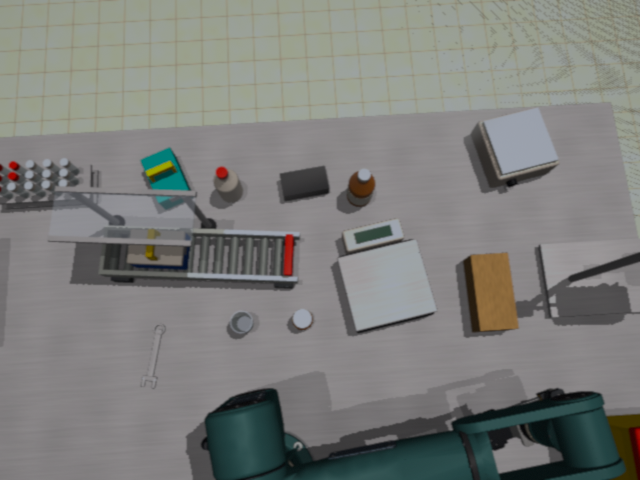

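The scene view shows the blue carrier with its yellow handle on the track under the hood at about (418,195), the red stop at (333,245) and the pan at (237,285). In the top view the carrier is at (152,248), the stop at (290,255) and the pan at (387,285).

Look-alikes: the blue box on the track (top 152,248), which I choose, and a teal box with a yellow handle on the bench (top 165,170; scene 483,242), which I reject. The two cameras disagree on some positions, so I'll check the geometry with depth and take a close crop.

```bash
python3 - <<'E'
from h import *
for c in('scene','top'):
    z=np.load(c+'.npz'); im,d,T=z['im'],z['d'],z['T']; print(c,camera_params(c).keys())
    P=cloud(c,d,T); hsv=cv2.cvtColor(im,cv2.COLOR_RGB2HSV); H,S,V=[hsv[...,i].astype(int) for i in range(3)]
    reg=(abs(P[...,0]-.6)<.35)&(abs(P[...,1]-.2)<.5)&(d>0)
    def rep(n,m):
        q=P[m]; 
        if len(q): print(n,len(q),'med',np.round(np.median(q,0),3),'lo',np.round(np.percentile(q,3,0),3),'hi',np.round(np.percentile(q,97,0),3))
    rep('red',reg&((H<6)|(H>174))&(S>180)&(V>100)&(P[...,2]<.2)&(P[...,1]<.2))
    ye=(H>20)&(H<32)&(S>150)&(V>90)
    for k in ((P[...,0]<.68),(P[...,0]>.68)): rep('yel',reg&ye&k)
    rep('blue',reg&(H>105)&(H<125)&(S>90)&(P[...,0]<.7))
    rep('bench',(d>0)&(abs(P[...,0]-.35)<.03)&(abs(P[...,1]+.1)<.1))
    # top of red
    m=reg&((H<6)|(H>174))&(S>150)&(V>80)&(P[...,2]>.095)&(P[...,2]<.115)&(P[...,1]<.25)
    if m.sum()>20: print('redtop',cv2.minAreaRect(P[m][:,:2].astype(np.float32)))
    r=trace(c,'pan') if 0 else []
    m=(abs(P[...,2]-.062)<.006)&(abs(P[...,0]-.5)<.17)&(abs(P[...,1]+.33)<.17)&(d>0)
    n,l,st,ce=cv2.connectedComponentsWithStats(cv2.erode(m.astype(np.uint8),np.ones((3,3))))
    k=1+st[1:,4].argmax(); q=P[l==k]; print('pan',len(q),cv2.minAreaRect(q[:,:2].astype(np.float32)),np.median(q[:,2]))
    m=(abs(P[...,2]-.293)<.012)&reg; print('hood',m.sum(),[np.round(np.percentile(P[m],a,0),3) for a in(3,50,97)]) if m.any() else 0
t=cv2.imread('pics/top.png')[190:310,60:330]; s=cv2.imread('pics/scene.png')[140:290,300:530]
cv2.imwrite('pics/crop.png',np.vstack([cv2.resize(t,(640,284)),cv2.resize(s,(480,313))[:, :].copy() if 0 else cv2.copyMakeBorder(cv2.resize(s,(480,313)),0,0,0,160,0)]))
E
```

```text
scene dict_keys(['fx', 'fy', 'cx', 'cy', 'camera_from_world'])
red 255 med [ 0.575 -0.072  0.105] lo [ 0.504 -0.085  0.1  ] hi [0.774 0.093 0.161]
yel 24 med [0.57  0.26  0.176] lo [0.554 0.255 0.174] hi [0.588 0.267 0.178]
yel 154 med [0.809 0.23  0.114] lo [0.788 0.222 0.077] hi [0.819 0.285 0.119]
blue 567 med [0.612 0.197 0.091] lo [0.54  0.188 0.067] hi [0.635 0.316 0.114]
bench 470 med [ 0.355 -0.121  0.   ] lo [ 0.322 -0.167 -0.004] hi [ 0.379 -0.005  0.065]
redtop ((0.5518594980239868, -0.07328994572162628), (0.021748019382357597, 0.10983168333768845), 82.69589233398438)
pan 4381 ((0.4650918245315552, -0.3281071186065674), (0.1982574462890625, 0.2171042263507843), 10.503129959106445) 0.061699800889699064
hood 2645 [array([0.555, 0.13 , 0.284]), array([0.625, 0.267, 0.289]), array([0.692, 0.435, 0.293])]
top dict_keys(['fx', 'fy', 'cx', 'cy', 'camera_from_world'])
red 397 med [ 0.563 -0.07   0.107] lo [ 0.5   -0.083  0.042] hi [0.771 0.094 0.164]
yel 64 med [0.562 0.265 0.177] lo [0.549 0.257 0.174] hi [0.574 0.271 0.182]
yel 139 med [0.798 0.257 0.118] lo [0.784 0.227 0.113] hi [0.812 0.287 0.123]
blue 237 med [0.54  0.228 0.09 ] lo [0.533 0.191 0.066] hi [0.578 0.326 0.114]
bench 1692 med [ 0.351 -0.1    0.001] lo [ 0.322 -0.194 -0.004] hi [ 0.378 -0.006  0.066]
redtop ((0.5475110411643982, -0.0732097402215004), (0.01976739428937435, 0.10420913249254227), 84.15069580078125)
pan 4028 ((0.46235668659210205, -0.326050728559494), (0.19489417970180511, 0.21427807211875916), 9.948097229003906) 0.06306893509660239
hood 7939 [array([0.555, 0.136, 0.286]), array([0.619, 0.286, 0.29 ]), array([0.684, 0.437, 0.296])]
```

View pics/crop.png

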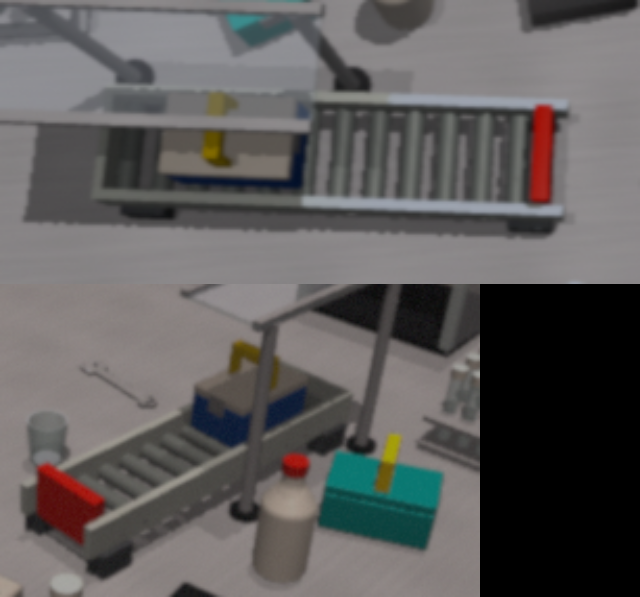

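The crop confirms the blue box with the white lid and yellow handle on the track, with the teal one off to the side on the bench. Next I'll fit the track heading, the carrier handle and the obstacles around the stop more precisely.

```bash
python3 - <<'E'
from h import *
for c in('top','scene'):
    z=np.load(c+'.npz'); im,d,T=z['im'],z['d'],z['T']; P=cloud(c,d,T)
    hsv=cv2.cvtColor(im,cv2.COLOR_RGB2HSV); H,S,V=[hsv[...,i].astype(int) for i in range(3)]
    m=(abs(P[...,2]-.08)<.005)&(P[...,0]>.42)&(P[...,0]<.7)&(P[...,1]>-.1)&(P[...,1]<.45)&(d>0)&(S<90)
    n,l,st,ce=cv2.connectedComponentsWithStats(m.astype(np.uint8))
    for k in range(1,n):
        if st[k,4]>60:
            q=P[l==k][:,:2].astype(np.float32); f=cv2.fitLine(q,cv2.DIST_HUBER,0,.01,.01).ravel(); print(c,'rail',len(q),np.round(f,3),np.degrees(np.arctan2(f[1],f[0])),np.round(q.min(0),3),np.round(q.max(0),3))
    red=((H<6)|(H>174))&(S>130)&(P[...,2]>.098)&(P[...,2]<.112)&(abs(P[...,0]-.55)<.08)&(abs(P[...,1]+.07)<.04)
    print(c,'redtop',red.sum(),cv2.minAreaRect(P[red][:,:2].astype(np.float32)),P[red].mean(0))
    ye=(H>18)&(H<34)&(S>110)&(V>60)&(P[...,0]<.7)&(P[...,2]>.165)&(P[...,2]<.185)&(abs(P[...,1]-.26)<.06)
    v,u=np.where(ye);print(c,'yel',len(u),u.min(),u.max(),v.min(),v.max()); print(cv2.minAreaRect(P[ye][:,:2].astype(np.float32)),P[ye].mean(0))
    lid=(abs(P[...,2]-.13)<.006)&(abs(P[...,0]-.56)<.08)&(abs(P[...,1]-.26)<.12)
    if lid.sum()>50: print(c,'lid',lid.sum(),cv2.minAreaRect(P[lid][:,:2].astype(np.float32)))
    hm=(abs(P[...,2]-.291)<.006)&(P[...,0]>.5)&(P[...,0]<.8)&(P[...,1]>0)&(d>0)
    print(c,'hood',cv2.minAreaRect(P[hm][:,:2].astype(np.float32)))
    for t in('beaker','amber_jar','reagent','wash_bottle','clamp_spanner'):
        for r in search_frame(c,t)[:1]: print(t,round(r['score'],2),np.round(T[:3,:3]@r['at']+T[:3,3],3))
E
```

```text
top rail 453 [0.094 0.996 0.621 0.043] 84.608635 [ 0.601 -0.1  ] [0.641 0.176]
top rail 1016 [0.105 0.994 0.513 0.154] 83.9543 [ 0.482 -0.091] [0.611 0.426]
top redtop 306 ((0.5478694438934326, -0.07326405495405197), (0.019780253991484642, 0.10348334908485413), 84.18850708007812) [ 0.54732715 -0.07326679  0.10568022]
top yel 100 145 154 245 257
((0.5620114803314209, 0.2629905045032501), (0.019486207515001297, 0.030074607580900192), 81.23698425292969) [0.56138718 0.26194038 0.17685953]
top lid 908 ((0.5625547170639038, 0.2628152370452881), (0.1440785527229309, 0.04971105977892876), 84.18619537353516)
top hood ((0.6207647323608398, 0.28739210963249207), (0.3230443000793457, 0.13003629446029663), 84.4117660522461)
beaker 0.76 [0.389 0.061 0.03 ]
amber_jar 0.58 [ 0.38  -0.101  0.066]
reagent 0.79 [ 0.712 -0.273  0.115]
wash_bottle 0.81 [0.75  0.074 0.107]
clamp_spanner 0.59 [0.312 0.303 0.011]
scene rail 281 [ 0.012 -1.     0.646  0.332] -89.3328 [0.532 0.213] [0.665 0.431]
scene rail 284 [0.096 0.995 0.508 0.098] 84.4923 [ 0.488 -0.031] [0.523 0.226]
scene rail 390 [0.095 0.996 0.621 0.033] 84.56813 [ 0.601 -0.1  ] [0.641 0.206]
scene redtop 224 ((0.5518367886543274, -0.07270263135433197), (0.022907335311174393, 0.11002612113952637), 82.69589233398438) [ 0.55322565 -0.07479259  0.10372422]
scene yel 88 412 433 167 179
((0.585960328578949, 0.2598063051700592), (0.020158078521490097, 0.07067552208900452), 84.79558563232422) [0.57648953 0.25804953 0.1727175 ]
scene lid 574 ((0.5861435532569885, 0.2600446045398712), (0.14612403512001038, 0.0952913910150528), 83.94657135009766)
scene hood ((0.5946954488754272, 0.9488629698753357), (0.1915711760520935, 1.6591662168502808), 1.3235493898391724)
beaker 0.83 [0.399 0.05  0.049]
amber_jar 0.92 [ 0.402 -0.11   0.04 ]
reagent 0.95 [ 0.749 -0.292  0.094]
wash_bottle 0.66 [0.775 0.061 0.086]
clamp_spanner 0.76 [0.32  0.301 0.009]
```

```bash
cat >> h.py <<'E'
YAW=-5.6
def Rt(tilt,yaw,flip=0):
    c,s=np.cos(np.radians(yaw)),np.sin(np.radians(yaw)); t=np.radians(tilt)
    a=np.array([np.sin(t)*c,np.sin(t)*s,-np.cos(t)]); y=np.array([-s,c,0])*(-1 if flip else 1)
    return np.column_stack([a,y,np.cross(a,y)])
def cur():
    s=env.observe(); return np.array(s['tool_pos']),R.from_euler('xyz',s['ee_rot'],degrees=True).as_matrix(),s
def goto(p,M):
    p0,R0,s=cur(); return np.round(np.r_[R0.T@(np.array(p)-p0),R.from_matrix(R0.T@M).as_rotvec(degrees=True)],4)
E
python3 - <<'E'
from h import *
p,M,s=cur(); print(M.round(2))
for f in(0,1): print(f,Rt(40,YAW,f).round(2).tolist(),goto([.40,-.2,.33],Rt(40,YAW,f)))
E
```

```text
[[ 0.    0.25 -0.97]
 [-0.   -0.97 -0.25]
 [-1.    0.    0.  ]]
0 [[0.64, 0.1, 0.76], [-0.06, 1.0, -0.07], [-0.77, 0.0, 0.64]] [  -0.1559   -0.256    -0.337  -151.0925   -9.7574   54.9932]
1 [[0.64, -0.1, -0.76], [-0.06, -1.0, 0.07], [-0.77, -0.0, -0.64]] [-0.1559 -0.256  -0.337  19.313  39.5806  7.0228]
```

```bash
python3 - <<'E'
from h import *
print(goto([.38,-.32,.35],Rt(0,0-90)))
E
```

```text
[-1.75900e-01 -1.44900e-01 -2.87500e-01 -7.54612e+01  4.80000e-03
 -4.40000e-03]
```

apply_moves --steps '[[[-1, -0.08, 0, 0, 0, 0, 0], [-1, -0.176, -0.145, -0.288, -75.5, 0, 0], [-1, -0.176, -0.145, -0.288, -75.5, 0, 0], [-1, -0.176, -0.145, -0.288, -75.5, 0, 0], [-1, -0.176, -0.145, -0.288, -75.5, 0, 0], [-1, -0.176, -0.145, -0.288, -75.5, 0, 0], [-1, -0.176, -0.145, -0.288, -75.5, 0, 0], [-1, -0.176, -0.145, -0.288, -75.5, 0, 0], [-1, -0.176, -0.145, -0.288, -75.5, 0, 0], [-1, -0.176, -0.145, -0.288, -75.5, 0, 0], [-1, -0.176, -0.145, -0.288, -75.5, 0, 0], [-1, -0.176, -0.145, -0.288, -75.5, 0, 0], [-1, -0.176, -0.145, -0.288, -75.5, 0, 0]]]'

```text
time: 2.38
tool_pos: [0.381, -0.3193, 0.3504]
ee_rot: [36.2, 90.0, -53.6]
force: [-0.8, 0.0, -0.2]
finger_gap: 0.0942
```

```bash
python3 - <<'E'
from h import *
p,M,s=cur(); print(s['time'],p,s['ee_rot'],s['qpos'].round(1))
print(goto([.42,.15,.34],Rt(0,75-90)))
E
```

```text
2.3833 [ 0.38096707 -0.31930094  0.35037753] [ 36.19041451  89.96051973 -53.63281449] [-4.650e+01  1.000e-01  6.360e+01 -0.000e+00  1.162e+02 -4.670e+01]
[ 1.01000e-02  4.05000e-02 -4.69200e-01 -7.48232e+01  4.24000e-02
  9.00000e-04]
```

apply_moves --steps '[[[-1, 0.01, 0.04, -0.469, -74.8, 0, 0], [-1, 0.01, 0.04, -0.469, -74.8, 0, 0], [-1, 0.01, 0.04, -0.469, -74.8, 0, 0], [-1, 0.01, 0.04, -0.469, -74.8, 0, 0], [-1, 0.01, 0.04, -0.469, -74.8, 0, 0], [-1, 0.01, 0.04, -0.469, -74.8, 0, 0], [-1, 0.01, 0.04, -0.469, -74.8, 0, 0], [-1, 0.01, 0.04, -0.469, -74.8, 0, 0], [-1, 0.01, 0.04, -0.469, -74.8, 0, 0], [-1, 0.01, 0.04, -0.469, -74.8, 0, 0], [-1, 0.01, 0.04, -0.469, -74.8, 0, 0], [-1, 0.01, 0.04, -0.469, -74.8, 0, 0], [-1, 0.01, 0.04, -0.469, -74.8, 0, 0]]]'

```text
time: 3.47
tool_pos: [0.4198, 0.1519, 0.3392]
ee_rot: [-174.1, 89.9, 171.0]
force: [0.1, -0.3, -0.2]
finger_gap: 0.0943
```

```bash
python3 - <<'E'
from h import *
p,M,s=cur(); print(s['time'],p,s['ee_rot'],s['qpos'].round(1))
print(goto([.480,.271,.275],Rt(40,YAW)))
E
```

```text
3.4667 [0.41975662 0.1519455  0.33923625] [-174.06206896   89.90774245  170.97066676] [ 12.6  -6.6  71.3   0.  115.4 -62.4]
[ 6.42000e-02  1.30600e-01  2.76000e-02 -8.98350e+00 -4.00017e+01
  3.27190e+00]
```

apply_moves --steps '[[[-1, 0.064, 0.131, 0.028, -9, -40, 3.3], [-1, 0.064, 0.131, 0.028, -9, -40, 3.3], [-1, 0.064, 0.131, 0.028, -9, -40, 3.3], [-1, 0.064, 0.131, 0.028, -9, -40, 3.3], [-1, 0.064, 0.131, 0.028, -9, -40, 3.3], [-1, 0.064, 0.131, 0.028, -9, -40, 3.3], [-1, 0.064, 0.131, 0.028, -9, -40, 3.3], [-1, 0.064, 0.131, 0.028, -9, -40, 3.3], [-1, 0.064, 0.131, 0.028, -9, -40, 3.3]]]'

```text
time: 4.22
tool_pos: [0.4826, 0.2677, 0.2781]
ee_rot: [0.2, 49.8, -5.7]
force: [-0.2, 1.1, 0.3]
finger_gap: 0.0938
```

```bash
python3 - <<'E'
from h import *
p,M,s=cur(); print(s['time'],p,s['ee_rot'],s['qpos'].round(1)); print((M-Rt(40,YAW)).round(3))
T=c2w('wrist'); im,d=grab_frame('wrist'); np.savez('wrist.npz',im=im,d=d,T=T); save('w1.png',im)
P=cloud('wrist',d,T)
hsv=cv2.cvtColor(im,cv2.COLOR_RGB2HSV); H,S,V=[hsv[...,i].astype(int) for i in range(3)]
ye=(H>18)&(H<34)&(S>110)&(V>60)&(d>0)&(P[...,2]>.15)&(P[...,2]<.19)&(abs(P[...,1]-.26)<.08)&(P[...,0]<.7)
q=P[ye]; print(len(q),q.mean(0),np.percentile(q,2,0),np.percentile(q,98,0))
t=q[q[:,2]>.172]; print(len(t),cv2.minAreaRect(t[:,:2].astype(np.float32)),t.mean(0))
for r in search_frame('wrist','carrier_handle')[:2]: print(r['score'],T[:3,:3]@r['at']+T[:3,3])
E
```

```text
4.2167 [0.48256308 0.26774705 0.27814158] [ 0.2217198  49.84341167 -5.74715524] [ 42.3 -17.8  97.5 -30.   73.3 -40. ]
[[ 0.002  0.005 -0.002]
 [-0.002 -0.001 -0.006]
 [ 0.002  0.002  0.002]]
1107 [0.56795686 0.26631331 0.1716594 ] [0.54714929 0.25616409 0.15158681] [0.61428445 0.27626876 0.17762159]
763 ((0.5824793577194214, 0.26496413350105286), (0.017503192648291588, 0.07088065147399902), 83.91459655761719) [0.57674486 0.26544107 0.17640226]
0.98 [0.54897595 0.26861081 0.13058919]
0.75 [0.79219962 0.26981455 0.06556696]
```

View pics/w1.png

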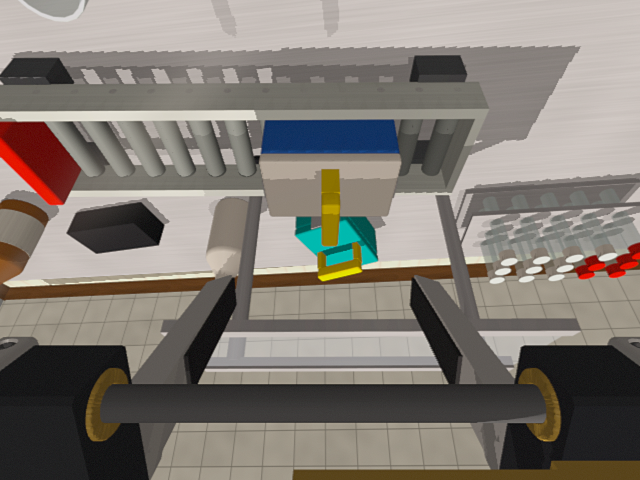

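The wrist view shows the blue carrier with its handle bar at (330,205), centred between the open fingers, and the teal look-alike beyond it at (337,245). The measured handle is at about (0.583, 0.263).

```bash
python3 - <<'E'
from h import *
M=Rt(40,YAW); g=np.array([.583,.263,.168])+.019*M[:,0]
for k in (.12,.0): print(goto(g-k*M[:,0],M))
E
```

```text
[ 0.0481  0.0049  0.0049 -0.3887  0.2071  0.0866]
[ 0.1681  0.0051  0.0045 -0.3887  0.2071  0.0866]
```

apply_moves --steps '[[[-1, 0.024, 0.003, 0.003, -0.4, 0.2, 0], [-1, 0.048, 0.005, 0.005, -0.4, 0.2, 0], [-1, 0.068, 0.005, 0.005, -0.4, 0.2, 0], [-1, 0.088, 0.005, 0.005, -0.4, 0.2, 0], [-1, 0.108, 0.005, 0.005, -0.4, 0.2, 0], [-1, 0.128, 0.005, 0.005, -0.4, 0.2, 0], [-1, 0.145, 0.005, 0.005, -0.4, 0.2, 0], [-1, 0.158, 0.005, 0.005, -0.4, 0.2, 0], [-1, 0.168, 0.005, 0.005, -0.4, 0.2, 0], [-1, 0.168, 0.005, 0.005, -0.4, 0.2, 0], [-1, 0.168, 0.005, 0.005, -0.4, 0.2, 0]]]'

```text
time: 5.23
tool_pos: [0.5945, 0.2615, 0.1512]
ee_rot: [-0.4, 50.1, -5.9]
force: [0.1, -0.8, 0.4]
finger_gap: 0.094
```

```bash
python3 - <<'E'
from h import *
p,M,s=cur(); print(s['time'],p,s['ee_rot'],s['force'],s['qpos'].round(1))
T=c2w('wrist'); im,d=grab_frame('wrist'); save('w2.png',im); P=cloud('wrist',d,T)
hsv=cv2.cvtColor(im,cv2.COLOR_RGB2HSV); H,S,V=[hsv[...,i].astype(int) for i in range(3)]
ye=(H>18)&(H<34)&(S>110)&(V>60)&(d>0)&(P[...,2]>.15)&(P[...,2]<.19)&(abs(P[...,1]-.26)<.08)&(P[...,0]<.7)
q=(P[ye]-p)@M; print(len(q),'tool frame',q.mean(0),np.percentile(q,2,0),np.percentile(q,98,0))
E
```

```text
5.2333 [0.59446268 0.26150161 0.15117351] [-0.36409865 50.10648175 -5.85695128] [ 0.13790836 -0.84910752  0.41539006] [ 32.1  -4.6 101.  -29.2  54.  -41.3]
3285 tool frame [-0.03485732  0.00239416 -0.01195041] [-0.04831489 -0.0059491  -0.03566635] [-0.00813899  0.01086326  0.03007177]
```

View pics/w2.png

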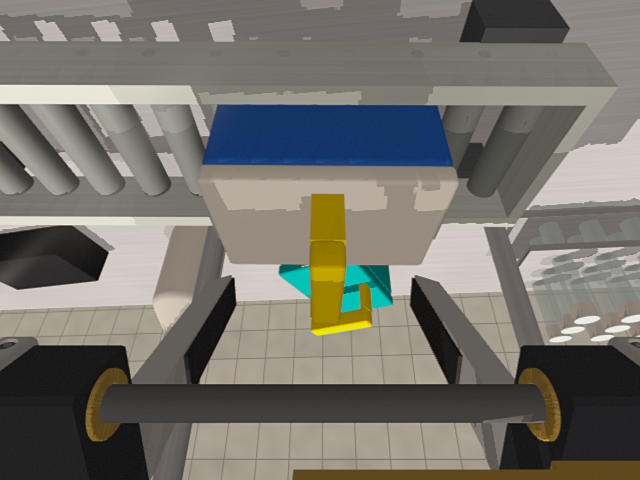

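The bar lies between the pads at about (328,270), with the centre error within about 3 mm. I'll shift 2 mm in tool y and close.

apply_moves --steps '[[[0.2, 0, 0.002, 0, 0, 0, 0], [0.5, 0, 0.002, 0, 0, 0, 0], [0.8, 0, 0.002, 0, 0, 0, 0], [1, 0, 0.002, 0, 0, 0, 0], [1, 0, 0.002, 0, 0, 0, 0], [1, 0, 0.002, 0, 0, 0, 0], [1, 0, 0.002, 0, 0, 0, 0], [1, 0, 0.002, 0, 0, 0, 0], [1, 0, 0.002, 0, 0, 0, 0], [1, 0, 0.002, 0, 0, 0, 0]]]' --grip_force 30

```text
time: 6.12
tool_pos: [0.5935, 0.2642, 0.1507]
ee_rot: [-0.4, 50.1, -5.8]
force: [-0.0, 0.7, -0.3]
finger_gap: 0.0307
```

```bash
python3 - <<'E'
from h import *
p,M,s=cur(); print(s['time'],p,s['finger_gap'],s['force'])
u=np.array([.0976,.9952,0])
for k in(.1,.23,.255): print(k,(M.T@(-k*u)).round(4))
print(goto(p,Rt(40,YAW)))
E
```

```text
6.1167 [0.59353473 0.26415402 0.15068481] 0.030678368080347455 [-0.02027681  0.70692642 -0.26469709]
0.1 [ 0.0002 -0.1    -0.0005]
0.23 [ 0.0004 -0.23   -0.0011]
0.255 [ 0.0004 -0.255  -0.0012]
[ 0.      0.      0.      0.2669 -0.1096  0.1011]
```

apply_moves --steps '[[[1, 0, 0, 0, 0, 0, 0], [1, 0, 0, 0, 0, 0, 0], [1, 0, 0, 0, 0, 0, 0], [1, 0, 0, 0, 0, 0, 0]]]'

```text
time: 6.45
tool_pos: [0.5935, 0.2641, 0.1507]
ee_rot: [-0.4, 50.1, -5.8]
force: [0.4, -1.0, 0.9]
finger_gap: 0.0174
```

apply_moves --steps '[[[1, 0, -0.004, 0, 0, 0, 0], [1, 0, -0.012, 0, 0, 0, 0], [1, 0, -0.024, 0, 0, 0, 0], [1, 0, -0.037, 0, 0, 0, 0], [1, 0, -0.05, 0, 0, 0, 0], [1, 0, -0.063, 0, 0, 0, 0], [1, 0, -0.076, 0, 0, 0, 0], [1, 0, -0.089, 0, 0, 0, 0], [1, 0, -0.102, 0, 0, 0, 0], [1, 0, -0.115, 0, 0, 0, 0], [1, 0, -0.128, 0, 0, -0.001, 0], [1, 0, -0.141, -0.001, 0, 0, 0], [1, 0, -0.154, -0.001, 0, 0, 0], [1, 0, -0.167, -0.001, 0, 0, 0], [1, 0, -0.18, -0.001, 0, 0, 0], [1, 0, -0.192, -0.001, 0, 0, 0], [1, 0, -0.202, -0.001, 0, 0, 0], [1, 0, -0.209, -0.001, 0, 0, 0], [1, 0, -0.212, -0.001, 0, 0, 0], [1, 0, -0.212, -0.001, 0, 0, 0]]]'

```text
time: 8.12
tool_pos: [0.5722, 0.0518, 0.1507]
ee_rot: [-0.4, 50.1, -5.9]
force: [1.7, -1.1, -1.3]
finger_gap: 0.0172
```

```bash
python3 - <<'E'
from h import *
p,M,s=cur(); print(s['time'],p,s['finger_gap'],s['force'],s['qpos'].round(1))
u=np.array([.0976,.9952,0])
im,d=grab_frame('top'); P=cloud('top',d,c2w('top')); save('t2.png',im[150:350,150:450])
hsv=cv2.cvtColor(im,cv2.COLOR_RGB2HSV); H,S,V=[hsv[...,i].astype(int) for i in range(3)]
n=lambda m:P[m]@u
r=((H<6)|(H>174))&(S>130)&(abs(P[...,2]-.105)<.007)&(abs(P[...,0]-.55)<.08)&(abs(P[...,1]+.07)<.04)
l=(abs(P[...,2]-.13)<.006)&(abs(P[...,0]-.56)<.08)&(P[...,1]>-.08)&(P[...,1]<.2)
print(np.percentile(n(r),[3,50,97]),np.percentile(n(l),[2,50,98]),l.sum(), P[l].mean(0))
E
```

```text
8.1167 [0.57217821 0.05182614 0.15068465] 0.017169527393135146 [ 1.67901571 -1.06559746 -1.25187685] [  3.5 -21.  114.1  -8.2  47.7 -77.6]
[-0.02894566 -0.0194228  -0.00996835] [0.03516049 0.086001   0.17220929] 1153 [0.57069919 0.04414866 0.13083192]
```

apply_moves --steps '[[[1, 0, -0.004, 0, 0, 0, 0], [1, 0, -0.009, 0, 0, 0, 0], [1, 0, -0.015, 0, 0, 0, 0], [1, 0, -0.02, 0, 0, 0, 0], [1, 0, -0.025, 0, 0, 0, 0], [1, 0, -0.03, 0, 0, 0, 0], [1, 0, -0.034, 0, 0, 0, 0], [1, 0, -0.037, 0, 0, 0, 0], [1, 0, -0.039, 0, 0, 0, 0], [1, 0, -0.041, 0, 0, 0, 0], [1, 0, -0.042, 0, 0, 0, 0], [1, 0, -0.043, 0, 0, 0, 0]]]'

```text
time: 9.17
tool_pos: [0.5682, 0.0103, 0.1507]
ee_rot: [-0.4, 50.2, -5.8]
force: [0.7, 0.4, -2.6]
finger_gap: 0.0172
```

apply_moves --steps '[[[1, 0, -0.001, 0, 0, 0, 0], [1, 0, -0.002, 0, 0, 0, 0], [1, 0, -0.002, 0, 0, 0, 0]]]'

```text
time: 9.42
tool_pos: [0.5681, 0.0086, 0.1508]
ee_rot: [-0.3, 50.2, -5.7]
force: [-0.8, 1.1, -2.5]
finger_gap: 0.0175
```

apply_moves --steps '[[[1, 0, -0.001, 0, 0, 0, 0], [1, 0, -0.002, 0, 0, 0, 0], [1, 0, -0.002, 0, 0, 0, 0]]]'

```text
time: 9.67
tool_pos: [0.5683, 0.0076, 0.1517]
ee_rot: [-0.2, 50.1, -5.5]
force: [-0.1, 4.5, -2.5]
finger_gap: 0.0171
```

apply_moves --steps '[[[1, 0, -0.001, 0, 0, 0, 0], [1, 0, -0.001, 0, 0, 0, 0], [1, 0, -0.001, 0, 0, 0, 0], [1, 0, -0.001, 0, 0, 0, 0]]]'

```text
time: 10.0
tool_pos: [0.5685, 0.0071, 0.1521]
ee_rot: [-0.1, 50.0, -5.4]
force: [-1.4, 6.0, -1.4]
finger_gap: 0.0172
```

```bash
python3 - <<'E'
from h import *
p,M,s=cur(); print(s['time'],p,s['finger_gap'],s['force'])
u=np.array([.0976,.9952,0])
im,d=grab_frame('scene'); P=cloud('scene',d,c2w('scene')); save('s2.png',cv2.resize(im[130:330,170:490],(768,480)))
im,d=grab_frame('top'); P=cloud('top',d,c2w('top'))
hsv=cv2.cvtColor(im,cv2.COLOR_RGB2HSV); H,S,V=[hsv[...,i].astype(int) for i in range(3)]
n=lambda m:P[m]@u
r=((H<6)|(H>174))&(S>130)&(abs(P[...,2]-.105)<.007)&(abs(P[...,0]-.55)<.08)&(abs(P[...,1]+.07)<.04)
l=(abs(P[...,2]-.13)<.006)&(abs(P[...,0]-.56)<.08)&(P[...,1]>-.1)&(P[...,1]<.2)
print(np.percentile(n(r),[3,50,97]),np.percentile(n(l),[2,50,98]),l.sum(), P[l].mean(0))
E
```

```text
10.0 [0.56850607 0.00712233 0.15210459] 0.017223029176457308 [-1.44792032  6.02262723 -1.41039825]
[-0.02895846 -0.02095372 -0.01097506] [-0.00800225  0.03938515  0.12829352] 1112 [ 5.65749392e-01 -4.53520003e-04  1.31732165e-01]
```

View pics/s2.png

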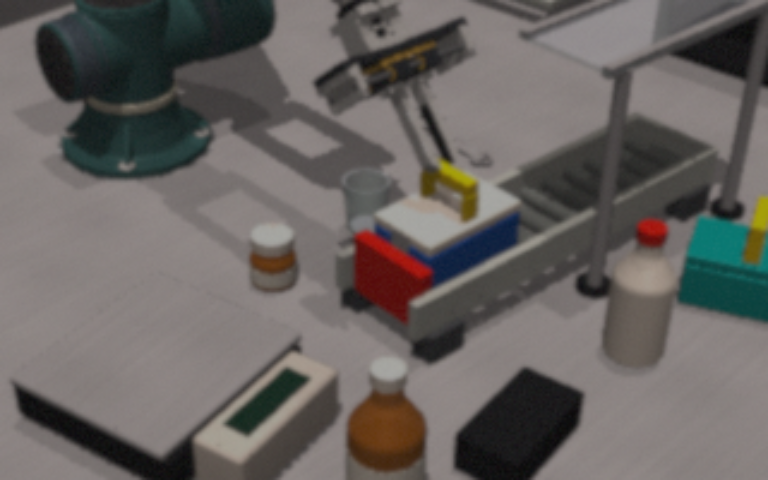

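The view shows the carrier tight against the red stop at about (395,270), with the handle still gripped. There is a steady 6 N contact force and the lid-edge gap is within measuring error. Next I'll lift.

```bash
python3 - <<'E'
from h import *
p,M,s=cur(); u=np.array([.0976,.9952,0])
print((M.T@(.004*u)).round(4),(M.T@(.004*u+[0,0,.12])).round(4))
E
```

```text
[0.    0.004 0.   ] [-0.092   0.0039  0.0771]
```

apply_moves --steps '[[[1, 0, 0.001, 0, 0, 0, 0], [1, -0.002, 0.003, 0.002, 0, 0, 0], [1, -0.006, 0.004, 0.005, 0, 0, 0], [1, -0.012, 0.004, 0.01, 0, 0, 0], [1, -0.02, 0.004, 0.017, 0, 0, 0], [1, -0.03, 0.004, 0.025, 0, 0, 0], [1, -0.041, 0.004, 0.034, 0, 0, 0], [1, -0.053, 0.004, 0.044, 0, 0, 0], [1, -0.065, 0.004, 0.054, 0, 0, 0], [1, -0.077, 0.004, 0.064, 0, 0, 0], [1, -0.087, 0.004, 0.073, 0, 0, 0], [1, -0.092, 0.004, 0.077, 0, 0, 0], [1, -0.092, 0.004, 0.077, 0, 0, 0]]]' --grip_force 40

```text
time: 11.18
tool_pos: [0.5697, 0.0095, 0.2754]
ee_rot: [-0.4, 49.8, -5.8]
force: [0.8, 0.4, -4.4]
finger_gap: 0.0169
```

```bash
python3 - <<'E'
from h import *
p,M,s=cur(); print(s['time'],p,s['finger_gap'],s['force'],s['moment'],s['qpos'].round(1))
N=Rt(40,-25); g=np.array([.463,-.327,.26+.0])+.019*N[:,0]; print(g,goto(g,N))
E
```

```text
11.1833 [0.5696984  0.00945115 0.2753754 ] 0.01691233599554986 [ 0.80513814  0.42599165 -4.38816139] [0.14122057 0.77826276 0.00827267] [ -3.9 -24.9 102.7  -1.4  62.  -88.4]
[ 0.4740687  -0.33216142  0.24544516] [ -0.0163  -0.349   -0.0681  15.0908   0.2716 -12.3735]
```

apply_moves --steps '[[[1, 0, -0.008, -0.002, 0.3, 0, -0.3], [1, -0.001, -0.024, -0.005, 1.1, 0, -0.9], [1, -0.002, -0.046, -0.009, 2, 0, -1.6], [1, -0.003, -0.07, -0.014, 3, 0.1, -2.5], [1, -0.005, -0.096, -0.019, 4.2, 0.1, -3.4], [1, -0.006, -0.122, -0.024, 5.3, 0.1, -4.4], [1, -0.007, -0.148, -0.029, 6.4, 0.1, -5.3], [1, -0.008, -0.174, -0.034, 7.5, 0.1, -6.2], [1, -0.009, -0.2, -0.039, 8.7, 0.2, -7.1], [1, -0.01, -0.226, -0.044, 9.8, 0.2, -8], [1, -0.012, -0.252, -0.049, 10.9, 0.2, -8.9], [1, -0.013, -0.278, -0.054, 12, 0.2, -9.9], [1, -0.014, -0.302, -0.059, 13.1, 0.2, -10.7], [1, -0.015, -0.322, -0.063, 13.9, 0.2, -11.4], [1, -0.016, -0.336, -0.066, 14.5, 0.3, -11.9], [1, -0.016, -0.345, -0.067, 14.9, 0.3, -12.2], [1, -0.016, -0.349, -0.068, 15.1, 0.3, -12.4], [1, -0.016, -0.349, -0.068, 15.1, 0.3, -12.4], [1, -0.016, -0.349, -0.068, 15.1, 0.3, -12.4]]]'

```text
time: 12.77
tool_pos: [0.473, -0.3312, 0.2407]
ee_rot: [-0.1, 50.4, -25.1]
force: [0.6, 0.5, -4.8]
finger_gap: 0.0169
```

```bash
python3 - <<'E'
from h import *
p,M,s=cur(); print(s['time'],p,s['finger_gap'],s['force'],s['ee_rot'],s['qpos'].round(1))
im,d=grab_frame('scene'); P=cloud('scene',d,c2w('scene')); save('s3.png',cv2.resize(im[100:390,70:420],(724,600)))
im,d=grab_frame('top'); P=cloud('top',d,c2w('top'))
hsv=cv2.cvtColor(im,cv2.COLOR_RGB2HSV); H,S,V=[hsv[...,i].astype(int) for i in range(3)]
box=(abs(P[...,0]-.46)<.12)&(abs(P[...,1]+.33)<.12)&(d>0)
l=box&(abs(P[...,2]-.225)<.025)&(S<90)
q=P[l]; print(l.sum(),cv2.minAreaRect(q[:,:2].astype(np.float32)),q.mean(0)); 
A=np.c_[q[:,:2],np.ones(len(q))]; k=abs(q[:,2]-np.median(q[:,2]))<.01; print('plane',np.linalg.lstsq(A[k],q[k,2],rcond=None)[0],np.median(q[:,2]),k.sum())
E
```

```text
12.7667 [ 0.47304651 -0.33115332  0.2406683 ] 0.016882274489076313 [ 0.59381635  0.52217991 -4.8066545 ] [ -0.12870748  50.4093204  -25.07115007] [ -51.7  -22.7  104.9   18.7   62.6 -120.1]
1413 ((0.46364814043045044, -0.3292469382286072), (0.14331135153770447, 0.08965473622083664), 65.28946685791016) [ 0.4715435  -0.32995493  0.22046781]
plane [-0.03635948  0.01692601  0.24320976] 0.2204736789872348 1412
```

View pics/s3.png

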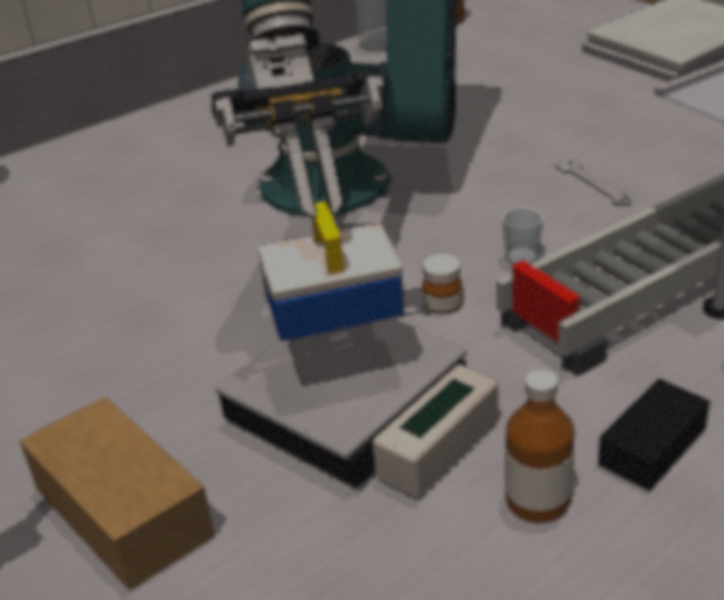

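The scene view shows the carrier held above the middle of the pan, lid at about (330,260). The measured centre is (0.464,-0.329) against the pan's (0.463,-0.327), with about 88 mm still to lower.

```bash
python3 - <<'E'
from h import *
p,M,s=cur()
for z in(-.01,-.04,-.078,-.08,-.09): print(z,(M.T@[0,0,z]).round(4))
E
```

```text
-0.01 [ 0.0077  0.     -0.0064]
-0.04 [ 0.0308  0.0001 -0.0255]
-0.078 [ 0.0601  0.0001 -0.0498]
-0.08 [ 0.0616  0.0002 -0.051 ]
-0.09 [ 0.0693  0.0002 -0.0574]
```

apply_moves --steps '[[[1, 0.003, 0, -0.002, 0, 0, 0], [1, 0.008, 0, -0.006, 0, 0, 0], [1, 0.015, 0, -0.013, 0, 0, 0], [1, 0.023, 0, -0.019, 0, 0, 0], [1, 0.031, 0, -0.026, 0, 0, 0], [1, 0.038, 0, -0.032, 0, 0, 0], [1, 0.045, 0, -0.037, 0, 0, 0], [1, 0.051, 0, -0.042, 0, 0, 0], [1, 0.056, 0, -0.046, 0, 0, 0], [1, 0.059, 0, -0.049, 0, 0, 0], [1, 0.06, 0, -0.05, 0, 0, 0], [1, 0.06, 0, -0.05, 0, 0, 0]]]'

```text
time: 13.87
tool_pos: [0.4728, -0.3317, 0.1628]
ee_rot: [-0.2, 50.4, -25.1]
force: [0.1, 0.5, -5.2]
finger_gap: 0.0168
```

apply_moves --steps '[[[1, 0.001, 0, -0.001, 0, 0, 0], [1, 0.002, 0, -0.002, 0, 0, 0], [1, 0.003, 0, -0.003, 0, 0, 0], [1, 0.004, 0, -0.003, 0, 0, 0], [1, 0.004, 0, -0.003, 0, 0, 0]]]'

```text
time: 14.28
tool_pos: [0.4731, -0.3319, 0.1581]
ee_rot: [-0.2, 50.4, -25.1]
force: [-0.8, 1.0, -3.9]
finger_gap: 0.0166
```

apply_moves --steps '[[[1, 0.001, 0, -0.001, 0, 0, 0], [1, 0.002, 0, -0.001, 0, 0, 0], [1, 0.002, 0, -0.001, 0, 0, 0]]]'

```text
time: 14.53
tool_pos: [0.4735, -0.332, 0.1557]
ee_rot: [-0.2, 50.4, -25.1]
force: [0.5, -0.0, -4.8]
finger_gap: 0.0165
```

apply_moves --steps '[[[1, 0.001, 0, -0.001, 0, 0, 0], [1, 0.002, 0, -0.001, 0, 0, 0], [1, 0.002, 0, -0.001, 0, 0, 0]]]'

```text
time: 14.78
tool_pos: [0.4746, -0.3326, 0.1551]
ee_rot: [-0.2, 50.2, -25.2]
force: [-1.4, 1.6, -0.9]
finger_gap: 0.0169
```

apply_moves --steps '[[[1, 0.001, 0, -0.001, 0, 0, 0], [1, 0.001, 0, -0.001, 0, 0, 0], [1, 0.001, 0, -0.001, 0, 0, 0]]]' --grip_force 20

```text
time: 15.03
tool_pos: [0.475, -0.3329, 0.1552]
ee_rot: [-0.3, 50.1, -25.2]
force: [-3.4, 4.3, 6.1]
finger_gap: 0.0174
```

```bash
cat > lid.py <<'E'
from h import *
p,M,s=cur(); print(s['time'],p,s['finger_gap'],s['force'])
for c in('top','scene'):
    im,d=grab_frame(c); P=cloud(c,d,c2w(c)); save(c+'L.png',im)
    hsv=cv2.cvtColor(im,cv2.COLOR_RGB2HSV); S=hsv[...,1]
    l=(abs(P[...,0]-.46)<.12)&(abs(P[...,1]+.33)<.12)&(d>0)&(abs(P[...,2]-.133)<.012)&(S<90)
    q=P[l]; A=np.c_[q[:,:2],np.ones(len(q))]; print(c,l.sum(),cv2.minAreaRect(q[:,:2].astype(np.float32)),'plane',np.linalg.lstsq(A,q[:,2],rcond=None)[0][:2],np.median(q[:,2]))
E
python3 lid.py
```

```text
15.0333 [ 0.47495624 -0.33285955  0.15524133] 0.017429969983477362 [-3.40684641  4.25406461  6.13704682]
top 1273 ((0.4645942151546478, -0.3309764266014099), (0.1435982882976532, 0.09104384481906891), 64.86927032470703) plane [-0.03727793  0.01858336] 0.134563991150763
scene 1457 ((0.46550753712654114, -0.329510897397995), (0.143321692943573, 0.09449782222509384), 64.61006164550781) plane [-0.06772283  0.03463921] 0.13301846370299863
```

The carrier touches on its forward edge, leaning about 2.4°. I'll level it by tilting the tool before release.

```bash
python3 - <<'E'
from h import *
p,M,s=cur(); N=Rt(42.6,-25.2); h=p-.019*M[:,0]; h[2]-=.0005
print(goto(h+.019*N[:,0],N))
E
```

```text
[ 4.000e-04 -0.000e+00  6.000e-04  2.658e-01 -2.697e+00 -6.600e-03]
```

apply_moves --steps '[[[1, 0, 0, 0, 0, -0.9, 0], [1, 0, 0, 0, 0, -1.8, 0], [1, 0, 0, 0, 0, -2.6, 0], [1, 0, 0, 0, 0, -2.6, 0]]]' --grip_force 20

```text
time: 15.47
tool_pos: [0.4746, -0.3331, 0.1553]
ee_rot: [-0.3, 47.4, -25.3]
force: [-4.5, 5.0, 6.0]
finger_gap: 0.0178
```

```bash
python3 lid.py
```

```text
15.4667 [ 0.47459108 -0.33307397  0.1553169 ] 0.01775138129966685 [-4.50731701  5.02463531  5.99365013]
top 1322 ((0.46388453245162964, -0.33073189854621887), (0.14264458417892456, 0.0905577689409256), 64.43880462646484) plane [-0.02091972  0.01361842] 0.1340210378219876
scene 1445 ((0.4646766185760498, -0.3296164274215698), (0.14337219297885895, 0.0958821251988411), 64.76158905029297) plane [-0.05284446  0.02800311] 0.13212302389975883
```

apply_moves --steps '[[[1, 0, 0, 0, 0, 0, 0], [1, 0, 0, 0, 0, -0.5, 0], [1, 0, 0, 0, 0, -1, 0], [1, 0, 0, 0, 0, -1, 0]]]' --grip_force 4

```text
time: 15.9
tool_pos: [0.4738, -0.3327, 0.1529]
ee_rot: [-0.2, 46.6, -25.2]
force: [-2.6, 2.3, 4.6]
finger_gap: 0.0177
```

```bash
python3 lid.py
```

```text
15.9 [ 0.47383112 -0.33267366  0.15285271] 0.017678936252045807 [-2.60966513  2.26912181  4.58337231]
top 1341 ((0.46591824293136597, -0.33162760734558105), (0.14290058612823486, 0.08444412797689438), 65.1207046508789) plane [-0.00762258  0.00030081] 0.13300892544111909
scene 1398 ((0.46341705322265625, -0.32905441522598267), (0.14334337413311005, 0.10035043954849243), 62.82452392578125) plane [-0.0296871   0.01579691] 0.13137748312577713
```

apply_moves --steps '[[[0.6, 0, 0, 0, 0, 0, 0], [0.4, 0, 0, 0, 0, 0, 0], [0.1, 0, 0, 0, 0, 0, 0], [-0.3, 0, 0, 0, 0, 0, 0], [-0.6, 0, 0, 0, 0, 0, 0], [-1, 0, 0, 0, 0, 0, 0], [-1, 0, 0, 0, 0, 0, 0], [-1, 0, 0, 0, 0, 0, 0], [-1, 0, 0, 0, 0, 0, 0], [-1, 0, 0, 0, 0, 0, 0], [-1, 0, 0, 0, 0, 0, 0]]]'

```text
time: 16.92
tool_pos: [0.4739, -0.3322, 0.1525]
ee_rot: [-0.2, 46.7, -25.1]
force: [-0.5, 0.3, 0.5]
finger_gap: 0.0819
```

apply_moves --steps '[[[-1, -0.005, 0, 0, 0, 0, 0], [-1, -0.015, 0, 0, 0, 0, 0], [-1, -0.03, 0, 0, 0, 0, 0], [-1, -0.05, 0, 0, 0, 0, 0], [-1, -0.07, 0, 0, 0, 0, 0], [-1, -0.09, 0, 0, 0, 0, 0], [-1, -0.11, 0, 0, 0, 0, 0], [-1, -0.13, 0, 0, 0, 0, 0], [-1, -0.14, 0, 0, 0, 0, 0], [-1, -0.14, 0, 0, 0, 0, 0], [-1, -0.14, 0, 0, 0, 0, 0], [-1, -0.14, 0, 0, 0, 0, 0]]]'

```text
time: 17.92
tool_pos: [0.387, -0.2914, 0.2536]
ee_rot: [-0.1, 46.8, -25.1]
force: [0.5, -0.0, -0.5]
finger_gap: 0.0941
```

```bash
python3 lid.py; python3 -c "
import cv2;cv2.imwrite('pics/fin.png',cv2.resize(cv2.imread('pics/sceneL.png')[100:390,70:420],(724,600)))"
```

```text
17.9167 [ 0.387023   -0.29139975  0.25359074] 0.09414586312983206 [ 0.54382637 -0.04511805 -0.54647507]
top 1763 ((0.46237170696258545, -0.3302067816257477), (0.1432752013206482, 0.09116808325052261), 64.706298828125) plane [ 0.00659643 -0.00082257] 0.13300668125127268
scene 1409 ((0.46385353803634644, -0.3292647898197174), (0.14318469166755676, 0.09498881548643112), 63.911502838134766) plane [-0.03180342  0.01761109] 0.1313719012786444
```

View pics/fin.png

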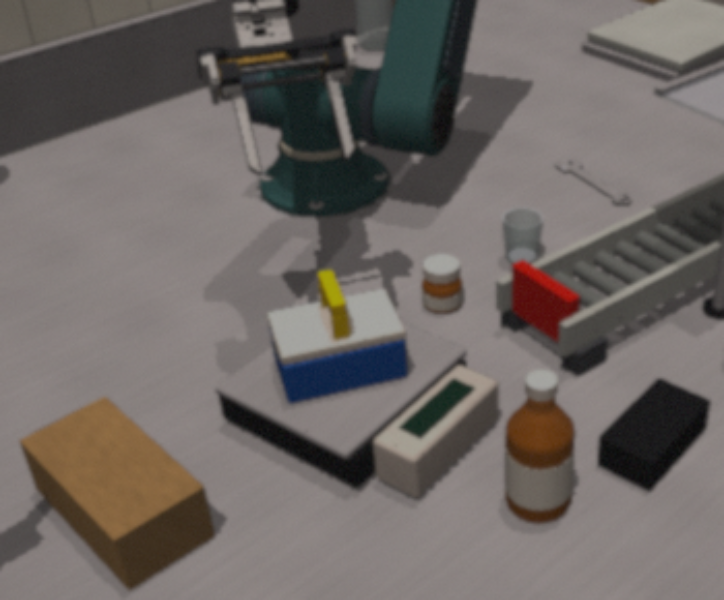

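The carrier stands flat in the middle of the pan, at about (340,345), the fingers are clear and the bystanders look unmoved. I'm handing the job in.

```bash
python3 -c "
from h import *
print(job.job_done())"
```

```text
the job is handed in; nothing more can be done
None
```

I rolled the blue carrier out from under the hood to the red end stop, lifted it off, set it on the scale pan and let go. The job was handed in at about 18 s; no verdict is reported.

- **Roll:** I gripped the handle with the fingers sloping 40° and rolled the carrier about 256 mm without lifting it. At the stop there was a steady contact force of about 6 N, held for more than 0.3 s. The picture and depth put the carrier within about 3 mm of the stop.
- **Setting down:** It first touched the pan leaning about 2.4°. I levelled it by tilting the tool, eased the grip, then opened the fingers and backed off 140 mm.
- **Final checks:** The carrier's middle is about 3 mm from the pan's middle. Its lid is at 0.131–0.133 m, against 0.132 m expected. The force on the gripper is near zero, and the bystanders look unmoved in the last picture.
- **Disagreement:** The top camera shows the lid level to within 0.4°, but the scene camera reads about 2°. The scene camera already read about 1.5–2° steeper than the top camera while the carrier was still gripped, so I take that as sensor bias, and either reading is within the 3° limit. Early network positions also differed by up to 4 cm between cameras, so I used depth fits instead.

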